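Draw the deep bolt of the glass rack with the hook rod

ROBOT

A 6-joint arm with a two-finger parallel gripper is mounted at the origin on a cart in front of the work surface, level with it; the furniture and walls round the work are solid. World frame = base frame: x ahead of the robot, y to its left, z up, the work surface at z = 0. Lengths are in m, angles in rad, forces in N, time in s.
With the tool pointing down it reaches from about 0.3 to 0.875 m from the base axis. Payload 6.4 kg.
Tool frame: the origin (TCP) lies midway between the tips of the shut fingers; the grasp point (between the pads) lies 19 mm behind it (grasp_offset is the distance from the TCP to the grasp point, in m); z points along the fingers, y is the line along which they close (so a half turn about z gives the same grasp; the last joint's range is limited). The gripper opens to 85 mm and grips with 20 to 120 N. Pads are 22 mm wide; open, the fingers measure 114 mm over their backs; the gripper's body (76 mm by 85 mm) begins 54 mm behind the grasp point. The pads swing forward as they close: fully open they stand 13 mm farther back than shut.
Start: joints at [-1.431, 0.181, 1.607, -0, 1.354, -0.206], TCP at [0.195, -0.541, 0.231] pointing down, gripper open.
Joint ranges: [-2.99, 2.99], [-0.89, 2.07], [0.3, 2.58], [-1.14, 4.28], [0, 2.63], [-3.12, 3.12]. Speed limits (rad/s): [2.57, 2.57, 3.01, 3.14, 3.14, 3.14].

INTERFACE

Orientations are given as a unit quaternion [w, x, y, z].
In Python, from bench import * gives the robot as it stands. The module is installed in compiled form; this text tells all that it offers.
- The arm moves only by the tool servo_tool, never from a script. Its argument "commands" is text: rows parted by semicolons, each of 7 numbers parted by spaces: the turn, a rotation vector about the tool's x, y, z in rad, then the shift along the tool's x, y, z in mm, then the opening, from 0 (shut) to 1 (fully open). In form: wx wy wz dx dy dz claw; .... A call has 1 to 5 rows; each row shifts and turns the commanded pose from where the row before left it, along the tool's axes as they then stand; what a row does not reach is not made up. A row lasts 1/8 s, in which the tool goes at most 62.5 mm and 10.7 degrees, less where a joint would pass 70% of its speed; a pose out of reach is approached as far as the arm can. A call with a gripper value outside its range is refused whole. The fingers move at their own pace and stop on an object; the grip force is fixed at half the most. Time passes only in rows, so rows that do not move let the fingers close. It gives the time, the measured TCP pose, the force, the opening and the grip force at its end, in the units of the state.
- get_obs(): the state, without advancing time (a new reading comes with each control period).
- camera(name): name is "scene" or "top" or "wrist"; returns the picture (384x512x3 uint8, blue, green, red); there is no depth.
- calibration(name): a dict with "fx", "fy", "cx", "cy" (pixels), "k1" (the pictures are not rectified: a ray, as slopes to the right and down, at radius r is drawn at 1 + k1 r^2 times it, then the intrinsics apply), "R" (3x3) and "t" (3): a world point X has camera coordinates R X + t. Camera axes: x right, y down, z forward; pixel columns grow to the right and rows downward; lengths in m; the calibration is good to about 2 mm. A picture is of the moment at which its call begins: read the wrist's pose just before it. calibration takes no time and is no camera call; for the wrist camera it gives the pose at the moment of the call.
- hand_in(): hands the job in; it is judged then, once.
The state is a dict: "time_s": time; "q": joint angles; "dq": joint speeds; "joint_efforts": joint torques, N m; "eef_pos": TCP position; "eef_rot": TCP orientation; "wrist_force": force on the tool from outside, world axes, zero at the start; "torque": the same for the moment, N m; "opening": opening from 0.0 (shut) to 1.0 (fully open); "grasp_force": force on a finger pad.
Only numpy, scipy, OpenCV 4.12 (cv2) and the standard library are available. Lean on these libraries where they do the work, as an engineer would, in place of code of your own. Each camera call takes 0.05 s, during which the arm holds its last target. There are 200 camera calls.

TASK

The bolt of the glass rack sits too deep in the rack's narrow middle aisle for the gripper, so take the hook rod from its rest, drop its prong into the eye of the bolt and draw the bolt straight out towards the open front of the rack until it is fully home against its stop; keep a steady pull of about 12 N on it there for a second to seat it, and never load it or the rack with more than 22 N. Then unhook the rod and lay it back in its rest the way it lay, prong down, leaving the bolt drawn. Do not touch the rack or bolt with the gripper, and leave the jar, the vial and the glass tile where they are.

Things in the scene. Friction and masses are not known exactly. Their poses are not given: they have to be found in the camera images.
- rod_grip (a point): Centre of the handle of the hook rod (0.2 kg): a wooden bar 100 long (x), 20 wide (y), 26 high, lying level between the posts of its rest; grasp it from above across its width. +x runs along the rod to the hook, z up. A 9 mm square shank runs on level to x = 230, a 9 mm square tang back to x = -87. Balance point about 31 ahead of this point.
- rod_shank (a point): Point on the axis of the rod's shank, 180 ahead of rod_grip and level with it. Beyond it, 240 ahead of rod_grip, is the hook: the rod bends down into a plumb round prong, 7 mm thick, tip 42 below the axis of the shank, straight over its last 28 mm.
- rest_seat (a point): Where rod_grip belongs in the rest, 75 above the worktop; x along the lying rod to the hook. Fixed wood, 190 x 60: two posts 12 thick, 46 wide, 71 behind and 76 ahead of this point, with an open slot on top flared from 36 mm to 15 at its floor (70.5 above the worktop; post tops 88). Shank and tang lie in the slots; the rod can shift 9 ahead, 15 back.
- rack: Glass rack, fixed; origin on the worktop under the middle of its open front edge, +x to its closed far end. Base board 290 (x) x 190 x 16. Two wooden cheeks, tops 116 above the worktop, x 25 to 275, inner faces at y = +-37, form an aisle 74 wide, open above and in front; glass sheets up to 138 high stand outside it. The bolt lies in the middle of the aisle (y = 0).
- bolt: Sliding steel bolt; origin at the centre of the opening of the flat level loop (eye) at its near end, 50 above the worktop. Opening 24 long (x), 28 wide (y), wire 8 thick, 30 free below. It slides along the rack's -x, rubbing with 4 to 6 N, and stays where it is left. The firm stop is hidden in its housing and differs each time: 41 to 56 mm of travel, to be found by feel.
- frit_jar: Bystander: small screw-lid jar, 44 x 44 x 52 mm, dark lid; origin under its centre.
- vial: Bystander: clear snap-cap vial, 26 x 26 x 68 mm; origin under its centre.
- tile: Bystander: square glass tile with dots, 54 x 54 x 10 mm, lying flat; origin under its centre.

How it is judged:
On the way, in this order (a step that is already met when the one before it is completed fails the run):
1. the hook rod is lifted out of its rest (handle at least 30 mm above where it lay) (z of rod_grip in the frame of rest_seat above 0.03 m), for 0.1 s.
2. the bolt, drawn at least 38 mm, is pulled against its stop with 8 to 22 N for 0.4 s (sliding alone takes no more than 6 N) (distance of bolt from where it was at the start of the episode above 0.038 m and contact force between bolt and anything else above 8 N), for 0.4 s.
At the end, for the whole second after the job is handed in: The bolt is still drawn at least 38 mm from where it was; the hook rod lies in both slots of its rest, handle within 20 mm lengthwise and 5 mm in height of where it belongs, in line with the rest, hook ahead and prong down (distance of bolt from where it was at the start of the episode above 0.038 m and horizontal distance between rod_grip and rest_seat below 0.02 m and z of rod_grip in the frame of rest_seat between -0.005 and 0.005 m and angle between the x axis of rod_grip and the x axis of rest_seat, either way round below 0.06 rad and angle between rod_grip's own z axis and vertical below 0.25 rad and x of rod_shank in the frame of rest_seat above 0.15 m and z of rod_shank in the frame of rest_seat between -0.012 and 0.012 m); the robot touches nothing.
It fails at once if the bolt's eye or the rack is loaded with more than 22 N (contact force between rack and anything else above 22 N).
It fails at once if the gripper or arm touches the rack or bolt (contact force between any of the fingers, the arm and rack above 0.5 N).
It fails at once if the jar, the vial or the tile is moved more than 20 mm (distance of any of frit_jar, vial, tile from where it was at the start of the episode above 0.02 m).
It also fails if it takes over 72 s, if anything falls off the work surface, if the arm or the gripper's body presses on something with over 40 N, if the wrist force passes 120 N, or if a joint passes its speed limit or range.

## Working session

There is one attempt and no reset: what is moved stays moved. The work goes in short steps, Python scripts to look and compute and a tool call to move; the robot and the scene stay as the last step left them, time stands still between calls to the robot, and variables do not carry over. Pictures are saved under pics/ and viewed, at most 10 in all, crops included, and the job is handed in when it is done.

Besides the shell and the picture viewer there is one more tool, called after "Call:" in YAML: its name, and indented under it one key for each argument. servo_tool: Moves the arm, as the interface text tells. Its arguments: {"type":"object","properties":{"commands":{"type":"string"}},"required":["commands"]}

```bash
mkdir -p pics; cat > h.py <<'E'
from bench import *
import numpy as np, cv2
from scipy.spatial.transform import Rotation as Rn
def ray(c,u,v):
    p=np.array([(u-c['cx'])/c['fx'],(v-c['cy'])/c['fy']]);q=p.copy()
    for _ in range(20): q=p/(1+c['k1']*(q@q))
    R=np.array(c['R']);t=np.array(c['t'])
    o=-R.T@t; d=R.T@np.array([q[0],q[1],1]); return o,d
def onz(c,u,v,z):
    o,d=ray(c,u,v); return o+d*(z-o[2])/d[2]
def proj(c,X):
    p=np.array(c['R'])@np.array(X)+np.array(c['t']); p=p[:2]/p[2]; p=p*(1+c['k1']*(p@p))
    return np.array([c['fx']*p[0]+c['cx'],c['fy']*p[1]+c['cy']])
E
python3 - <<'E'
from h import *
o=get_obs();print(o)
for n in("top","scene"):
    c=calibration(n);print(n,c)
    im=camera(n);cv2.imwrite(f"pics/{n}0_raw.png",im);cv2.imwrite(f"pics/{n}0.png",cv2.resize(im,(800,600),interpolation=cv2.INTER_CUBIC))
E
```

```text
{'time_s': 0.0, 'q': array([-1.43131479e+00,  1.81606747e-01,  1.60798659e+00,  1.32937255e-05,
        1.35380497e+00, -2.06274275e-01]), 'dq': array([ 0.00140782, -0.00038072,  0.00028977, -0.00135036,  0.00059107,
        0.00116937]), 'joint_efforts': array([-1.76351237e-03, -4.44871294e+01, -3.51336837e+01, -2.37562945e-04,
        8.93727411e-03,  3.49228955e-06]), 'eef_pos': array([ 0.19482856, -0.54040457,  0.23035756]), 'eef_rot': array([-9.02107646e-04,  9.85093641e-01,  1.72016579e-01,  3.66316427e-05]), 'wrist_force': array([ 0.02237123, -0.46174716, -0.80997997]), 'torque': array([-0.01567291,  0.0282456 ,  0.00412649]), 'grasp_force': 0.0, 'opening': 0.9997513666405197}
top {'fx': 441.590829016113, 'fy': 441.590829016113, 'cx': 260.80105599571533, 'cy': 188.40232726027335, 'k1': 0.05107416648044879, 'R': array([[-0.0270527 , -0.99936493, -0.02319233],
       [-0.997848  ,  0.02838336, -0.05910793],
       [ 0.05972867,  0.02154339, -0.99798215]]), 't': array([0.00571996, 0.62517721, 1.35901992])}
scene {'fx': 492.9209581315438, 'fy': 492.9209581315438, 'cx': 252.6005451266289, 'cy': 195.0049637605885, 'k1': -0.1483451625497947, 'R': array([[-0.73957889, -0.67296835, -0.01169021],
       [-0.46457188,  0.52296897, -0.71461627],
       [ 0.48702775, -0.52308417, -0.69941899]]), 't': array([0.44817113, 0.38637683, 0.90093439])}
```

View pics/top0.png

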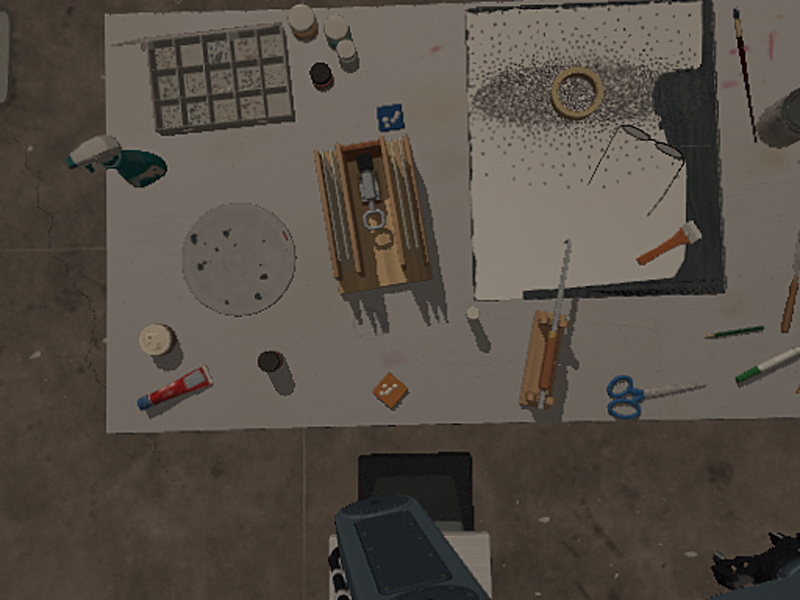

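View pics/scene0.png

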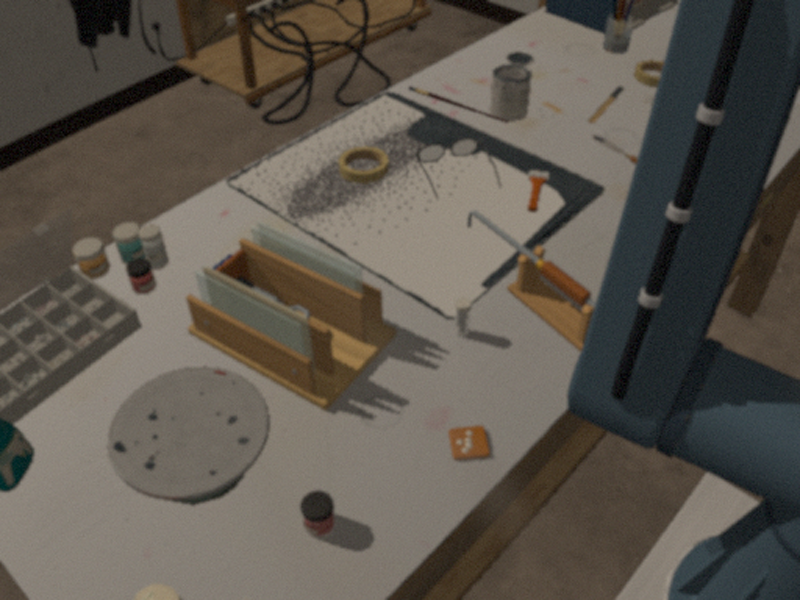

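The top view (800-px scale) shows the rack with its open front towards the robot. The bolt's eye is at about (374,218). The rod is at right with its handle at (549,360) and hook at (568,241). The tile is at (390,390), the jar at (270,362) and the vial at (473,313). The scene view confirms this: the hook points away from the robot.

```bash
python3 - <<'E'
from h import *
im=cv2.imread("pics/top0_raw.png")
a=cv2.resize(im[85:195,195:283],None,fx=5,fy=5,interpolation=cv2.INTER_CUBIC)
b=cv2.resize(im[145:265,325:377],None,fx=5,fy=5,interpolation=cv2.INTER_CUBIC)
H=600;f=lambda x:cv2.copyMakeBorder(x,0,H-x.shape[0],0,0,cv2.BORDER_CONSTANT)
cv2.imwrite("pics/crop1.png",np.clip(np.hstack([f(a),f(b)])*1.6,0,255).astype(np.uint8))
c=calibration("top")
def P(u,v,z): return onz(c,u*.64,v*.64,z).round(4)
print("eye",P(374,218,.05),"hook",P(568,241,.075),"handle",P(549,360,.075))
print("cheek front L",P(342,290,.016),P(431,277,.016))
hsv=cv2.cvtColor(im,cv2.COLOR_BGR2HSV)
print(hsv[int(360*.64),int(549*.64)],hsv[int(330*.64),int(538*.64)],hsv[int(262*.64),int(565*.64)])
E
```

```text
eye [0.7753 0.0494 0.05  ] hook [ 0.715  -0.3217  0.075 ] handle [ 0.4899 -0.2769  0.075 ]
cheek front L [0.6378 0.1195 0.016 ] [ 0.6587 -0.0595  0.016 ]
[ 12 158  92] [ 14 118 110] [20 19 80]
```

View pics/crop1.png

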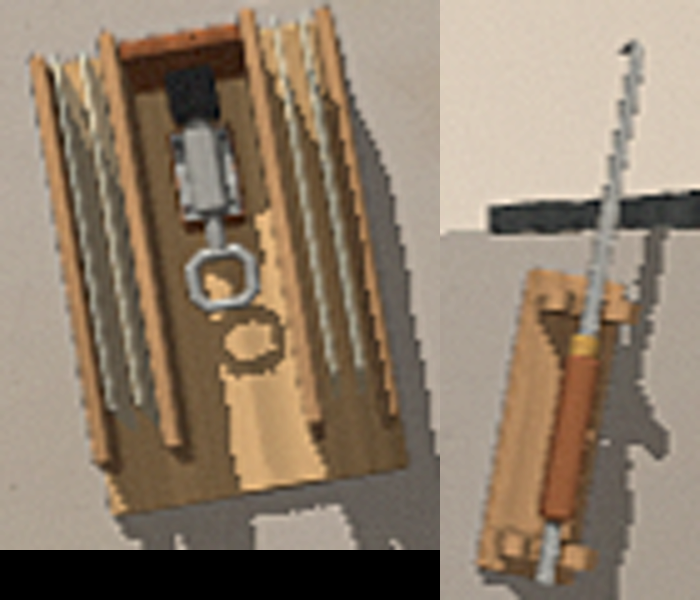

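```bash
python3 - <<'E'
from h import *
c=calibration("top")
A=lambda x,y,z:onz(c,195+(x+.5)/5-.5,85+(y+.5)/5-.5,z)
B=lambda x,y,z:onz(c,325+(x-440+.5)/5-.5,145+(y+.5)/5-.5,z)
h=B(634,43,.0795);t=B(546,581,.0795);print("hook",h,"tang",t,np.linalg.norm(h-t))
d=(h-t)[:2];d/=np.linalg.norm(d);print("yaw",np.degrees(np.arctan2(d[1],d[0])))
print("rod_grip", t[:2]+.087*d, h[:2]-.2445*d)
f=B(583,335,.088);f2=B(583,357,.088);r=B(556,515,.088);print("handle",f,f2,r,(f+r)/2,(f2+r)/2)
e=A(222,278,.054);print("eye",e)
for a,b in(((107,35),(172,447)),((248,10),(318,430)),((37,60),(100,465)),((325,12),(390,420))):
    p=A(*a,.116);q=A(*b,.116);v=p-q;print(p,q,np.linalg.norm(v),np.degrees(np.arctan2(v[1],v[0])))
p=A(115,513,.016);q=A(408,466,.016);print("front",p,q,(p+q)/2,np.degrees(np.arctan2((p-q)[1],(p-q)[0]))-90)
E
```

```text
hook [ 0.71748392 -0.32047666  0.0795    ] tang [ 0.40192757 -0.25622749  0.0795    ] 0.3220306867357141
yaw -11.508455814559435
rod_grip [ 0.48717846 -0.27358509] [ 0.47789953 -0.27169584]
handle [ 0.54513205 -0.28213439  0.088     ] [ 0.53227153 -0.28161249  0.088     ] [ 0.44079703 -0.26219645  0.088     ] [ 0.49296454 -0.27216542  0.088     ] [ 0.48653428 -0.27190447  0.088     ]
eye [0.77258628 0.05031522 0.054     ]
[0.90749388 0.1100323  0.116     ] [0.66383441 0.07759932 0.116     ] 0.245808536535065 7.581946489244964
[0.91964525 0.02685822 0.116     ] [ 0.67127625 -0.00757742  0.116     ] 0.25074483924946944 7.893571316325587
[0.8939499 0.1515011 0.116    ] [0.6545421  0.11975401 0.116     ] 0.241503565321393 7.553737625624437
[ 0.91695328 -0.0182681   0.116     ] [ 0.67587462 -0.04955011  0.116     ] 0.24309974528065809 7.393306458906765
front [0.63286641 0.12359049 0.016     ] [ 0.65707873 -0.06061827  0.016     ] [0.64497257 0.03148611 0.016     ] 7.488007536151642
```

Call:
servo_tool:
  commands: "0 0 0.182 0 0 0 1;0 0 0.182 0 0 0 1;0 0 0.182 0 0 0 1;0 0 0 34 -46 0 1;0 0 0 34 -46 0 1"

```text
time_s: 0.72
eef_pos: [0.2802, -0.4634, 0.2307]
eef_rot: [-0.0, 0.995, -0.101, -0.0]
wrist_force: [1.1, -0.5, -0.7]
opening: 1.0
grasp_force: 0.0
```

Call:
servo_tool:
  commands: "0 0 0 34 -46 0 1;0 0 0 34 -46 0 1;0 0 0 34 -46 0 1;0 0 0 34 -46 0 1;0 0 0 32 -44 0 1"

```text
time_s: 1.35
eef_pos: [0.4909, -0.2726, 0.231]
eef_rot: [-0.0, 0.995, -0.1, -0.0]
wrist_force: [0.3, 0.2, 0.5]
opening: 1.006
grasp_force: 0.0
```

```bash
python3 - <<'E'
from h import *
o=get_obs();print(o['time_s'],o['eef_pos'],o['wrist_force'],o['torque'])
R=Rn.from_quat(o['eef_rot'][[1,2,3,0]]).as_matrix();print(R.round(4), np.degrees(np.arctan2(R[1,0],R[0,0])))
c=calibration("wrist");im=camera("wrist");print(c)
cv2.imwrite("pics/w1.png",im)
cv2.imwrite("pics/w1v.png",cv2.resize(im,(800,600)))
print(proj(c,[.485,-.2725,.088]),proj(c,[.485+.24*.98,-.2725-.24*.1995,.079]))
E
```

```text
1.35 [ 0.49091996 -0.27264183  0.23100654] [0.2743034  0.20433736 0.49659872] [ 0.01478643  0.00396845 -0.01625913]
[[ 9.801e-01 -1.987e-01 -3.000e-04]
 [-1.987e-01 -9.801e-01  2.000e-04]
 [-3.000e-04 -2.000e-04 -1.000e+00]] -11.458381910718629
{'fx': 323.17709017767015, 'fy': 323.17709017767015, 'cx': 253.30432797075756, 'cy': 196.00611949305988, 'k1': -0.031043630703591923, 'R': array([[-2.00127009e-01, -9.79769875e-01, -4.14440654e-04],
       [-9.31233342e-01,  1.90081456e-01,  3.10923627e-01],
       [-3.04554826e-01,  6.26101566e-02, -9.50434809e-01]]), 't': array([-0.1676457 ,  0.46976401,  0.54597347])}
[255.74091922 189.14215897] [ 256.12530746 -124.40606227]
```

View pics/w1v.png

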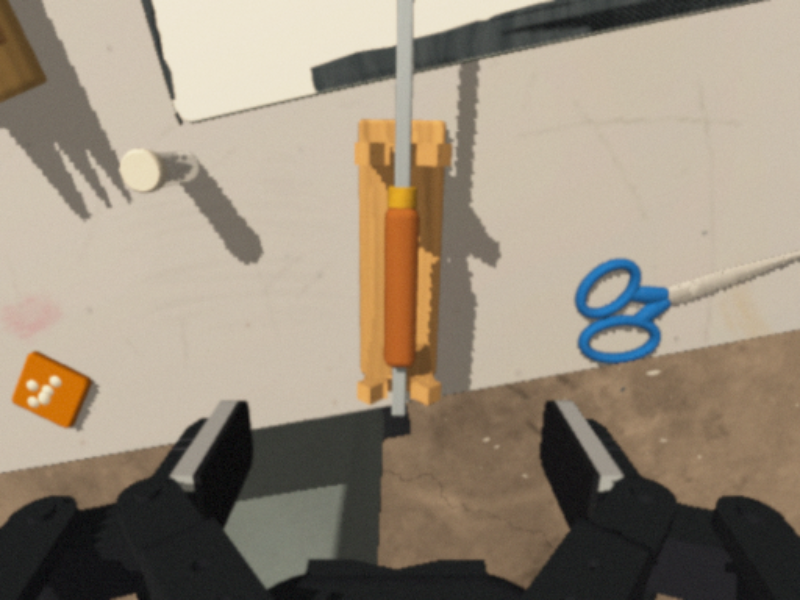

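The wrist view shows the rod in line with the tool. The handle runs from (401,187) to (400,367), the shank goes off the top at (405,5) and the tang ends at (399,416).

```bash
python3 - <<'E'
from h import *
c=calibration("wrist")
P=lambda u,v,z:onz(c,u*.64,v*.64,z)
for n,u,v,z in(("fer",401,187,.085),("front",401,207,.088),("rear",400,366,.088),("tang",399,416,.0795),("shank",405,5,.0795),("post",400,122,.016)): print(n,P(u,v,z).round(4))
s=P(405,5,.0795);t=P(399,416,.0795);d=(s-t)[:2];d/=np.linalg.norm(d);print(np.degrees(np.arctan2(d[1],d[0])),t[:2]+.087*d)
h=[P(x,y,.088) for x,y in((369,150),(433,152),(371,388),(426,388))];print(np.round(h,4))
E
```

```text
fer [ 0.5501 -0.2803  0.085 ]
front [ 0.5397 -0.2782  0.088 ]
rear [ 0.4446 -0.2588  0.088 ]
tang [ 0.4055 -0.2505  0.0795]
shank [ 0.64   -0.3002  0.0795]
post [ 0.5864 -0.2872  0.016 ]
-11.973632123683439 [ 0.49058465 -0.26852054]
[[ 0.573  -0.2672  0.088 ]
 [ 0.5652 -0.3009  0.088 ]
 [ 0.4333 -0.2381  0.088 ]
 [ 0.4266 -0.2719  0.088 ]]
```

Call:
servo_tool:
  commands: "0 0 0 2.5 -2 45 1;0 0 0 0 0 45 1;0 0 0 0 0 45 1;0 0 0 0 0 35 1;0 0 0 0 0 11 1"

```text
time_s: 2.02
eef_pos: [0.4909, -0.2715, 0.0475]
eef_rot: [-0.002, 0.995, -0.1, -0.002]
wrist_force: [0.4, 0.1, 0.6]
opening: 0.998
grasp_force: 0.0
```

Call:
servo_tool:
  commands: "0 0 0 0 0 0 0;0 0 0 0 0 0 0;0 0 0 0 0 0 0;0 0 0 0 0 0 0;0 0 0 0 0 0 0"

```text
time_s: 2.65
eef_pos: [0.4936, -0.2737, 0.0518]
eef_rot: [0.001, 0.995, -0.1, 0.001]
wrist_force: [-1.0, -0.6, 6.8]
opening: 0.23
grasp_force: 59.0
```

Call:
servo_tool:
  commands: "0 0 0 0 0 0 0;0 0 0 0 0 0 0"

```text
time_s: 2.9
eef_pos: [0.4935, -0.2737, 0.0518]
eef_rot: [0.001, 0.995, -0.1, 0.001]
wrist_force: [-0.5, 0.6, 7.4]
opening: 0.228
grasp_force: 59.0
```

Call:
servo_tool:
  commands: "0 0 0 0 0 -10 0;0 0 0 0 0 -30 0;0 0 0 0 0 -40 0;0 0 0 0 0 -40 0;0 0 0 0 0 -30 0"

```text
time_s: 3.52
eef_pos: [0.4928, -0.2727, 0.2025]
eef_rot: [0.0, 0.995, -0.1, 0.001]
wrist_force: [-0.5, -0.2, -1.5]
opening: 0.224
grasp_force: 58.8
```

Call:
servo_tool:
  commands: "0 0 -0.111 0 0 0 0;0 0 -0.111 0 0 0 0;0 0 -0.111 0 0 0 0;0 0 0 0 0 0 0"

```text
time_s: 4.03
eef_pos: [0.4924, -0.2724, 0.2004]
eef_rot: [-0.0, 0.998, 0.066, -0.0]
wrist_force: [-0.6, 0.4, -1.6]
opening: 0.226
grasp_force: 58.9
```

```bash
python3 - <<'E'
from h import *
o=get_obs();print(o['time_s'],o['eef_pos'],o['wrist_force'],o['torque'],o['opening'])
R=Rn.from_quat(o['eef_rot'][[1,2,3,0]]).as_matrix();y=np.arctan2(R[1,0],R[0,0]);print(R.round(3),np.degrees(y))
d=np.array([.5389,.0180,0])-o['eef_pos'];print("tool xyz shift to pre",(R.T@d*1000).round(1))
E
```

```text
4.025 [ 0.49243451 -0.27244074  0.20037067] [-0.56180129  0.35744964 -1.57788661] [0.00015414 0.11399727 0.02081883] 0.22628549995841182
[[ 0.991  0.132 -0.   ]
 [ 0.132 -0.991  0.   ]
 [-0.    -0.001 -1.   ]] 7.5641957245863525
tool xyz shift to pre [  84.4 -281.7  200.5]
```

Call:
servo_tool:
  commands: "0 0 0 14 -56 0 0;0 0 0 17 -56 0 0;0 0 0 17 -56 0 0;0 0 0 17 -56 0 0;0 0 0 17 -56 0 0"

```text
time_s: 4.65
eef_pos: [0.5368, 0.0175, 0.2006]
eef_rot: [-0.0, 0.998, 0.065, 0.0]
wrist_force: [0.6, 0.1, -2.4]
opening: 0.228
grasp_force: 59.2
```

Call:
servo_tool:
  commands: "0 0 0 2 -2 0 0;0 0 0 0 0 0 0;0 0 0 0 0 0 0"

```text
time_s: 5.03
eef_pos: [0.5385, 0.0166, 0.2002]
eef_rot: [0.0, 0.998, 0.065, -0.0]
wrist_force: [0.5, 0.5, -0.8]
opening: 0.226
grasp_force: 59.4
```

```bash
python3 - <<'E'
from h import *
o=get_obs();print(o['time_s'],o['eef_pos'],o['wrist_force'],o['torque'],o['opening'])
a=camera("top");b=camera("scene");w=camera("wrist")
for n,i in(("top2",a),("scene2",b),("w2",w)): cv2.imwrite(f"pics/{n}.png",i)
A=cv2.resize(a[85:205,190:290],None,fx=4,fy=4,interpolation=cv2.INTER_CUBIC)
B=cv2.resize(b[120:270,110:210],None,fx=4,fy=4,interpolation=cv2.INTER_CUBIC)
f=lambda x:cv2.copyMakeBorder(x,0,600-x.shape[0],0,0,cv2.BORDER_CONSTANT)
cv2.imwrite("pics/crop2.png",np.clip(np.hstack([f(A),f(B)])*1.5,0,255).astype(np.uint8))
ct=calibration("top");cs=calibration("scene")
h=o['eef_pos']+np.array([.236*.991,.236*.132,.025]);print(h,proj(ct,h),proj(cs,h))
E
```

```text
5.025 [0.53847359 0.01659484 0.20024305] [ 0.48018487  0.47232322 -0.84702591] [ 0.03723168  0.02616058 -0.01624413] 0.2257510626664157
[0.77234959 0.04774684 0.22524305] [235.31315668 129.47888607] [181.85750625 146.39843891]
```

View pics/crop2.png

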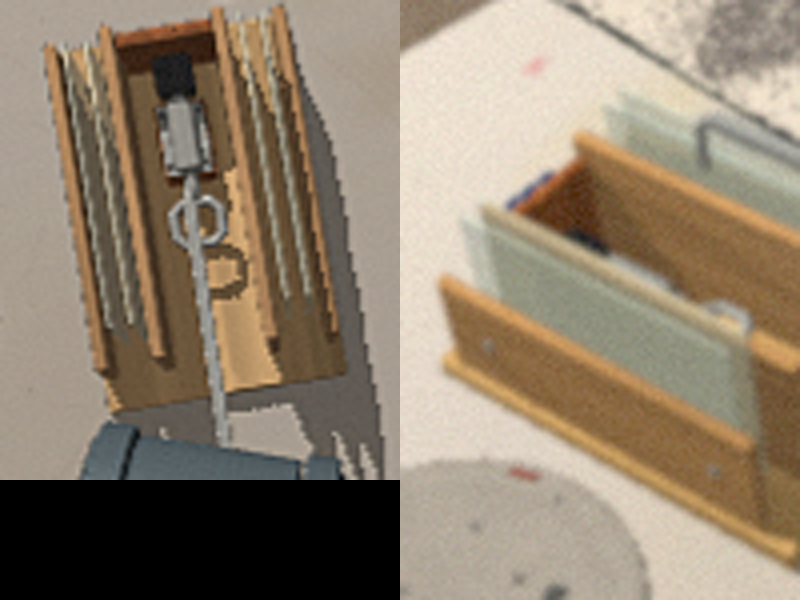

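The top crop shows the hook end at (190,180), the shank running down to (223,440) and the eye centred at (198,222). The scene crop shows the prong hanging plumb at column 703, from row 120 to 167.

```bash
python3 - <<'E'
from h import *
o=get_obs()
ct=calibration("top");cs=calibration("scene")
T=lambda x,y:(190+(x+.5)/4-.5,85+(y+.5)/4-.5)
S=lambda x,y:(110+(x-400+.5)/4-.5,120+(y+.5)/4-.5)
def tri(a,b):
    o1,d1=ray(ct,*a);o2,d2=ray(cs,*b)
    A=np.stack([d1,-d2],1);s=np.linalg.lstsq(A,o2-o1,rcond=None)[0]
    p=o1+d1*s[0];q=o2+d2*s[1];return (p+q)/2,np.linalg.norm(p-q)
print(tri(T(190,180),S(703,120)))
a=onz(ct,*T(190,180),.2295);b=onz(ct,*T(223,440),.2295);print(a,b,np.degrees(np.arctan2((a-b)[1],(a-b)[0])))
print("eye now",onz(ct,*T(198,222),.054))
# prong tip & top in scene at hook vertical line: solve height
for X in(a-[.004,0.0005,0],):
  for z in(.225,.2,.19,.183,.175):print(z,proj(cs,[X[0],X[1],z]),"tipobs",S(703,167),"topobs",S(703,120))
# shank line in wrist picture
w=cv2.imread("pics/w2.png");g=cv2.cvtColor(w,cv2.COLOR_BGR2HSV)
cv2.imwrite("pics/w2v.png",np.hstack([w[:,120:400]*1]))
E
```

```text
(array([0.77242994, 0.04211   , 0.21283669]), np.float64(0.004869814331760314))
[0.77097236 0.04260395 0.2295    ] [0.5971743  0.02499348 0.2295    ] 5.785872594613523
eye now [0.77280569 0.04992671 0.054     ]
0.225 [185.35503541 146.28130141] tipobs (185.375, 161.375) topobs (185.375, 149.625)
0.2 [186.50299918 154.90576639] tipobs (185.375, 161.375) topobs (185.375, 149.625)
0.19 [186.95419614 158.28375742] tipobs (185.375, 161.375) topobs (185.375, 149.625)
0.183 [187.26735405 160.62442488] tipobs (185.375, 161.375) topobs (185.375, 149.625)
0.175 [187.62256829 163.2756327 ] tipobs (185.375, 161.375) topobs (185.375, 149.625)
```

View pics/w2v.png

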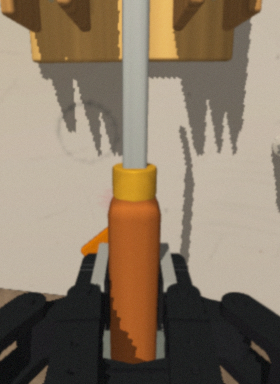

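The wrist view shows the rod parallel to the tool and centred, with the shank at column 135 throughout. I'll lower to just above the eye and measure again in the top camera.

Call:
servo_tool:
  commands: "0 0 0 3.5 -4.5 0 0;0 0 0 0 0 40 0;0 0 0 0 0 40 0;0 0 0 0 0 35 0;0 0 0 0 0 0 0"

```text
time_s: 5.8
eef_pos: [0.539, 0.0231, 0.0825]
eef_rot: [-0.001, 0.998, 0.066, -0.003]
wrist_force: [0.1, 0.7, -0.3]
opening: 0.227
grasp_force: 59.4
```

```bash
python3 - <<'E'
from h import *
o=get_obs();print(o['time_s'],o['eef_pos'],o['wrist_force'],o['torque'],o['opening'])
a=camera("top");b=camera("scene")
cv2.imwrite("pics/top3.png",a);cv2.imwrite("pics/scene3.png",b)
A=cv2.resize(a[115:185,215:265],None,fx=8,fy=8,interpolation=cv2.INTER_CUBIC)
B=cv2.resize(b[150:250,140:240],None,fx=4,fy=4,interpolation=cv2.INTER_CUBIC)
f=lambda x:cv2.copyMakeBorder(x,0,600-x.shape[0],0,0,cv2.BORDER_CONSTANT)
cv2.imwrite("pics/crop3.png",np.clip(np.hstack([f(A),f(B)])*1.5,0,255).astype(np.uint8))
E
```

```text
5.8 [0.53898176 0.02311424 0.08251568] [ 0.07335971  0.6763615  -0.28965667] [-0.00519632  0.07650006 -0.05782471] 0.22663052230718134
```

View pics/crop3.png

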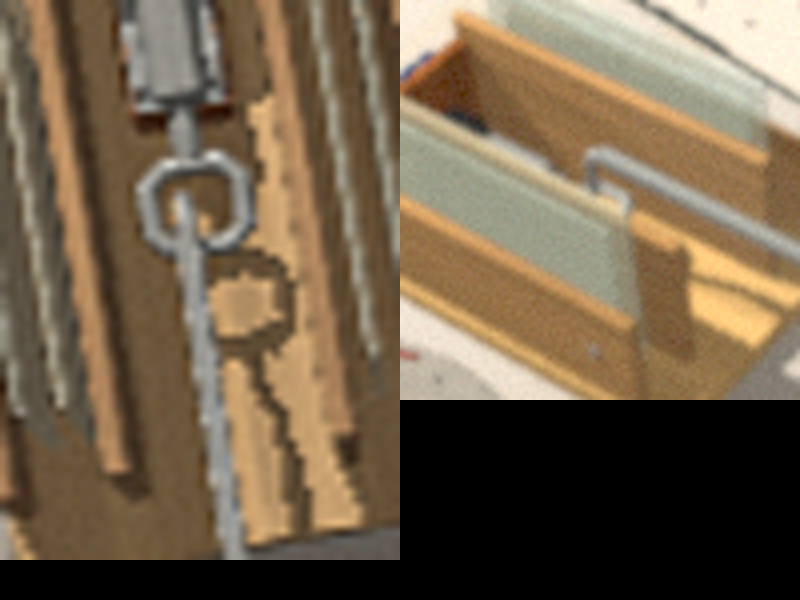

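The top crop shows the hook end at about (184,195) just above the eye, whose opening is centred at (195,203). The scene crop shows the bend at (600,150) with the prong tip hidden behind the cheek.

```bash
python3 - <<'E'
from h import *
ct=calibration("top")
T=lambda x,y:(215+(x+.5)/8-.5,115+(y+.5)/8-.5)
o=get_obs();z=o['eef_pos'][2]+.025
R=Rn.from_quat(o['eef_rot'][[1,2,3,0]]).as_matrix()
h=onz(ct,*T(184,193),z+.0045);s=onz(ct,*T(231,556),z+.0045);e=onz(ct,*T(195,203),.054)
print("hook end",h,"yaw",np.degrees(np.arctan2(*(h-s)[[1,0]])),"eye",e)
print("FK hook",o['eef_pos']+R@[.236,0,0])
ax=np.array([.9912,.132,0]);p=h-.0045*ax
print("prong",p,"tool shift mm",(R.T@(e-p)*1000).round(1),"pix",R.round(3))
E
```

```text
hook end [0.76658357 0.05018841 0.11565308] yaw 5.933323840706127 eye [0.77340087 0.05048665 0.054     ]
FK hook [0.77608079 0.0538049  0.08631547]
prong [0.76212317 0.04959441 0.11565308] tool shift mm [11.3  0.6 61.7] pix [[ 0.991  0.132  0.001]
 [ 0.132 -0.991 -0.   ]
 [ 0.001  0.    -1.   ]]
```

Call:
servo_tool:
  commands: "0 0 0 5 1.5 0 0;0 0 0 0 0 0 0;0 0 0 0 0 8 0;0 0 0 0 0 5 0;0 0 0 0 0 2 0"

```text
time_s: 6.52
eef_pos: [0.546, 0.022, 0.0695]
eef_rot: [-0.0, 0.998, 0.066, -0.001]
wrist_force: [0.2, 0.1, -1.5]
opening: 0.223
grasp_force: 59.4
```

Call:
servo_tool:
  commands: "0 0 0 0 0 1 0;0 0 0 0 0 1 0;0 0 0 0 0 0 0"

```text
time_s: 6.9
eef_pos: [0.5467, 0.0219, 0.0683]
eef_rot: [-0.0, 0.998, 0.066, 0.0]
wrist_force: [0.5, -0.1, -2.0]
opening: 0.226
grasp_force: 59.4
```

Call:
servo_tool:
  commands: "0 0 0 0 0 2 0;0 0 0 0 0 2 0;0 0 0 0 0 2 0;0 0 0 0 0 0 0"

```text
time_s: 7.4
eef_pos: [0.5464, 0.022, 0.062]
eef_rot: [-0.0, 0.998, 0.066, -0.0]
wrist_force: [-0.5, 0.8, -1.9]
opening: 0.223
grasp_force: 59.4
```

Call:
servo_tool:
  commands: "0 0 0 0 0 2 0;0 0 0 0 0 2 0;0 0 0 0 0 2 0;0 0 0 0 0 2 0;0 0 0 0 0 0 0"

```text
time_s: 8.02
eef_pos: [0.5465, 0.0219, 0.0541]
eef_rot: [-0.0, 0.998, 0.066, -0.0]
wrist_force: [-0.0, 0.5, -1.5]
opening: 0.225
grasp_force: 59.4
```

Call:
servo_tool:
  commands: "0 0 0 0 0 3 0;0 0 0 0 0 3 0;0 0 0 0 0 3 0;0 0 0 0 0 2 0;0 0 0 0 0 0 0"

```text
time_s: 8.65
eef_pos: [0.5465, 0.0219, 0.0431]
eef_rot: [-0.0, 0.998, 0.066, -0.0]
wrist_force: [-0.8, -0.8, -1.4]
opening: 0.225
grasp_force: 59.4
```

```bash
python3 - <<'E'
from h import *
o=get_obs();print(o['time_s'],o['eef_pos'],o['wrist_force'],o['torque'],o['opening'])
a=camera("top");cv2.imwrite("pics/top4.png",a)
A=cv2.resize(a[115:185,215:265],None,fx=8,fy=8,interpolation=cv2.INTER_CUBIC)
cv2.imwrite("pics/crop4.png",np.clip(A*1.5,0,255).astype(np.uint8))
E
```

```text
8.65 [0.54646772 0.02193473 0.04305591] [-0.83616962 -0.81635318 -1.44833973] [-0.0316933   0.08326196  0.02432179] 0.2248212626002543
```

View pics/crop4.png

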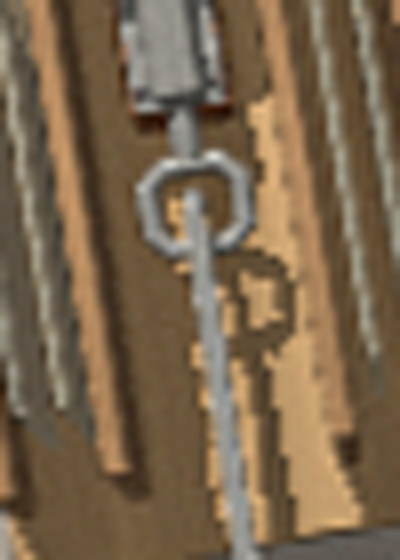

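The prong is inside the eye, with the hook end at (193,195) in the middle of the loop. Now I'll pull.

Call:
servo_tool:
  commands: "0 0 0 -4 0 0 0;0 0 0 -4 0 0 0;0 0 0 -4 0 0 0;0 0 0 -3 0 0 0;0 0 0 -3 0 0 0"

```text
time_s: 9.32
eef_pos: [0.5295, 0.0194, 0.0437]
eef_rot: [0.0, 0.998, 0.066, 0.001]
wrist_force: [4.7, 1.4, -2.8]
opening: 0.227
grasp_force: 59.2
```

Call:
servo_tool:
  commands: "0 0 0 -4 0 0 0;0 0 0 -4 0 0 0;0 0 0 -4 0 0 0;0 0 0 -4 0 0 0;0 0 0 -3 0 0 0"

```text
time_s: 9.95
eef_pos: [0.5098, 0.0169, 0.0434]
eef_rot: [0.0, 0.998, 0.066, 0.0]
wrist_force: [4.2, -0.2, -2.0]
opening: 0.223
grasp_force: 59.4
```

```bash
cat > s.py <<'E'
from h import *
o=get_obs();R=Rn.from_quat(o['eef_rot'][[1,2,3,0]]).as_matrix()
p=o['eef_pos'];print(o['time_s'],p,"tool force",(R.T@o['wrist_force']).round(2),"trq",o['torque'].round(3),"along",((p-[.5465,.0219,.0431])@[.9912,.132,0]*1000).round(2),"lat",((p-[.5465,.0219,.0431])@[-.132,.9912,0]*1000).round(2),R[2].round(4))
E
python3 s.py
```

```text
9.95 [0.50982862 0.01692255 0.04340585] tool force [4.1  0.74 2.03] trq [ 0.036 -0.594 -0.017] along -37.01 lat -0.09 [ 3.e-04  1.e-04 -1.e+00]
```

Call:
servo_tool:
  commands: "0 0 0 -2 0 0 0;0 0 0 -2 0 0 0;0 0 0 -1 0 0 0;0 0 0 -1 0 0 0"

```text
time_s: 10.45
eef_pos: [0.504, 0.0162, 0.0433]
eef_rot: [0.0, 0.998, 0.066, 0.0]
wrist_force: [4.9, -0.3, -1.2]
opening: 0.23
grasp_force: 59.4
```

Call:
servo_tool:
  commands: "0 0 0 -1 0 0 0;0 0 0 -1 0 0 0;0 0 0 -1 0 0 0"

```text
time_s: 10.82
eef_pos: [0.501, 0.0158, 0.0433]
eef_rot: [0.0, 0.998, 0.066, 0.0]
wrist_force: [4.6, 0.0, -2.3]
opening: 0.232
grasp_force: 59.4
```

Call:
servo_tool:
  commands: "0 0 0 -1 0 0 0;0 0 0 -1 0 0 0;0 0 0 -1 0 0 0"

```text
time_s: 11.2
eef_pos: [0.498, 0.0154, 0.0433]
eef_rot: [0.0, 0.998, 0.066, 0.0]
wrist_force: [4.2, 0.7, -2.8]
opening: 0.226
grasp_force: 59.4
```

Call:
servo_tool:
  commands: "0 0 0 -1 0 0 0;0 0 0 -1 0 0 0"

```text
time_s: 11.45
eef_pos: [0.496, 0.0151, 0.0433]
eef_rot: [-0.0, 0.998, 0.066, -0.0]
wrist_force: [5.0, -0.2, -1.9]
opening: 0.225
grasp_force: 59.4
```

Call:
servo_tool:
  commands: "0 0 0 -1 0 0 0;0 0 0 -1 0 0 0"

```text
time_s: 11.7
eef_pos: [0.4941, 0.0149, 0.0433]
eef_rot: [-0.0, 0.998, 0.066, 0.0]
wrist_force: [4.4, -0.4, -2.4]
opening: 0.225
grasp_force: 59.4
```

Call:
servo_tool:
  commands: "0 0 0 -1 0 0 0;0 0 0 -1 0 0 0"

```text
time_s: 11.95
eef_pos: [0.4921, 0.0146, 0.0433]
eef_rot: [0.0, 0.998, 0.066, 0.0]
wrist_force: [5.1, 0.3, -2.7]
opening: 0.229
grasp_force: 59.5
```

Call:
servo_tool:
  commands: "0 0 0 -1 0 0 0;0 0 0 -0.5 0 0 0"

```text
time_s: 12.2
eef_pos: [0.4906, 0.0144, 0.0433]
eef_rot: [-0.0, 0.998, 0.066, -0.0]
wrist_force: [4.9, 0.1, -1.2]
opening: 0.221
grasp_force: 59.5
```

Call:
servo_tool:
  commands: "0 0 0 -0.5 0 0 0;0 0 0 -0.5 0 0 0"

```text
time_s: 12.45
eef_pos: [0.4896, 0.0143, 0.0433]
eef_rot: [-0.0, 0.998, 0.066, 0.0]
wrist_force: [4.8, -0.1, -2.6]
opening: 0.229
grasp_force: 59.5
```

Call:
servo_tool:
  commands: "0 0 0 -1 0 0 0;0 0 0 -0.5 0 0 0"

```text
time_s: 12.7
eef_pos: [0.4881, 0.0141, 0.0433]
eef_rot: [-0.0, 0.998, 0.066, -0.0]
wrist_force: [4.2, -1.2, -2.4]
opening: 0.225
grasp_force: 59.5
```

Call:
servo_tool:
  commands: "0 0 0 -1 0 0 0;0 0 0 -0.5 0 0 0"

```text
time_s: 12.95
eef_pos: [0.4866, 0.0139, 0.0433]
eef_rot: [-0.0, 0.998, 0.066, -0.0]
wrist_force: [4.6, -0.3, -1.6]
opening: 0.227
grasp_force: 59.5
```

Call:
servo_tool:
  commands: "0 0 0 -1 0 0 0;0 0 0 -0.5 0 0 0"

```text
time_s: 13.2
eef_pos: [0.4851, 0.0137, 0.0433]
eef_rot: [-0.0, 0.998, 0.066, 0.0]
wrist_force: [3.9, 0.5, -1.8]
opening: 0.229
grasp_force: 59.5
```

```bash
python3 s.py
```

```text
13.2 [0.48513087 0.01369529 0.04329757] tool force [3.98 0.02 1.83] trq [ 0.014 -0.707 -0.076] along -61.91 lat -0.03 [ 0. -0. -1.]
```

Call:
servo_tool:
  commands: "0 0 0 -1 0 0 0;0 0 0 -0.5 0 0 0"

```text
time_s: 13.45
eef_pos: [0.4836, 0.0135, 0.0433]
eef_rot: [-0.0, 0.998, 0.066, -0.0]
wrist_force: [4.5, 0.3, -2.0]
opening: 0.227
grasp_force: 59.5
```

Call:
servo_tool:
  commands: "0 0 0 -1 0 0 0;0 0 0 -0.5 0 0 0"

```text
time_s: 13.7
eef_pos: [0.4834, 0.0132, 0.0437]
eef_rot: [0.0, 0.998, 0.066, 0.001]
wrist_force: [9.9, 1.5, -4.2]
opening: 0.229
grasp_force: 59.2
```

Call:
servo_tool:
  commands: "0 0 0 -1 0 0 0;0 0 0 -0.5 0 0 0"

```text
time_s: 13.95
eef_pos: [0.4834, 0.013, 0.0442]
eef_rot: [0.0, 0.998, 0.066, 0.003]
wrist_force: [14.5, 2.6, -5.4]
opening: 0.225
grasp_force: 58.9
```

Call:
servo_tool:
  commands: "0 0 0 0.6 0 0 0;0 0 0 0 0 0 0;0 0 0 0 0 0 0;0 0 0 0 0 0 0;0 0 0 0 0 0 0"

```text
time_s: 14.58
eef_pos: [0.4834, 0.0131, 0.044]
eef_rot: [0.0, 0.998, 0.066, 0.002]
wrist_force: [11.8, 2.0, -4.5]
opening: 0.225
grasp_force: 59.0
```

Call:
servo_tool:
  commands: "0 0 0 0 0 0 0;0 0 0 0 0 0 0;0 0 0 0 0 0 0;0 0 0 0 0 0 0;0 0 0 0 0 0 0"

```text
time_s: 15.2
eef_pos: [0.4834, 0.0131, 0.044]
eef_rot: [0.0, 0.998, 0.066, 0.002]
wrist_force: [11.7, 1.7, -5.5]
opening: 0.226
grasp_force: 59.0
```

Call:
servo_tool:
  commands: "0 0 0 0 0 0 0;0 0 0 0 0 0 0"

```text
time_s: 15.45
eef_pos: [0.4834, 0.0131, 0.044]
eef_rot: [0.0, 0.998, 0.066, 0.002]
wrist_force: [12.2, 1.8, -4.8]
opening: 0.227
grasp_force: 59.0
```

```bash
python3 s.py
```

```text
15.45 [0.48338905 0.01306891 0.04397193] tool force [12.27 -0.17  4.87] trq [ 0.125 -1.162 -0.005] along -63.72 lat -0.42 [ 4.3e-03  9.0e-04 -1.0e+00]
```

Call:
servo_tool:
  commands: "0 0 0 1.5 0 0 0;0 0 0 2 0 0 0;0 0 0 3 0 0 0;0 0 0 3 0 0 0;0 0 0 0 0 0 0"

```text
time_s: 16.08
eef_pos: [0.4905, 0.0145, 0.0431]
eef_rot: [-0.0, 0.998, 0.066, -0.0]
wrist_force: [0.5, 0.2, -1.7]
opening: 0.229
grasp_force: 59.5
```

```bash
python3 s.py
```

```text
16.075 [0.49052458 0.01450822 0.04308588] tool force [ 0.57 -0.15  1.74] trq [-0.037  0.021  0.035] along -56.46 lat 0.06 [-8.e-04 -2.e-04 -1.e+00]
```

Call:
servo_tool:
  commands: "0 0 0 0 0 -3 0;0 0 0 0 0 -5 0;0 0 0 0 0 -8 0;0 0 0 0 0 -8 0;0 0 0 0 0 0 0"

```text
time_s: 16.7
eef_pos: [0.4916, 0.0143, 0.0684]
eef_rot: [0.0, 0.998, 0.066, 0.001]
wrist_force: [0.3, -0.2, -1.8]
opening: 0.227
grasp_force: 59.5
```

Call:
servo_tool:
  commands: "0 0 0 0 0 -20 0;0 0 0 0 0 -35 0;0 0 0 0 0 -40 0;0 0 0 0 0 -40 0;0 0 0 0 0 0 0"

```text
time_s: 17.32
eef_pos: [0.493, 0.014, 0.2058]
eef_rot: [0.001, 0.998, 0.066, 0.004]
wrist_force: [-0.3, 0.2, -1.9]
opening: 0.227
grasp_force: 59.6
```

```bash
python3 s.py; python3 - <<'E'
from h import *
o=get_obs();R=Rn.from_quat(o['eef_rot'][[1,2,3,0]]).as_matrix()
y=np.radians(-11.46);Rt=np.array([[np.cos(y),np.sin(y),0],[np.sin(y),-np.cos(y),0],[0,0,-1]])
d=np.array([.4935,-.2732,.0518])-o['eef_pos'];print("tool shift after turn",(Rt.T@d*1000).round(1),"before",(R.T@d*1000).round(1))
c=calibration("wrist");w=camera("wrist");t=camera("top");cv2.imwrite("pics/w5.png",w)
A=cv2.resize(t[95:215,200:290],None,fx=4,fy=4,interpolation=cv2.INTER_CUBIC)
cv2.imwrite("pics/crop5.png",np.clip(np.hstack([A,np.vstack([w,np.zeros((96,512,3),np.uint8)])[:,120:400]])*1.5,0,255).astype(np.uint8))
E
```

```text
17.325 [0.49303018 0.01398019 0.20579383] tool force [-0.27 -0.29  1.9 ] trq [ 0.036 -0.012  0.011] along -54.04 lat -0.79 [ 0.0069  0.0025 -1.    ]
tool shift after turn [ 57.5 281.4 154. ] before [-38.6 284.3 154.4]
```

View pics/crop5.png

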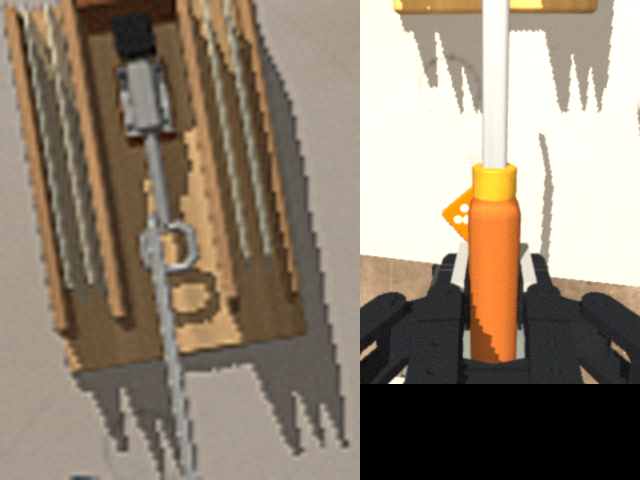

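The bolt is drawn out and left there. The rod sits in the hand as before, with the ferrule in the same rows, so I'll carry it back.

Call:
servo_tool:
  commands: "0 0 0 -7.5 57 0 0;0 0 0 -7.5 57 0 0;0 0 0 -8 57 0 0;0 0 0 -8 57 0 0;0 0 0 -8 56 0 0"

```text
time_s: 18.05
eef_pos: [0.4884, -0.2733, 0.1998]
eef_rot: [-0.001, 0.998, 0.066, -0.001]
wrist_force: [0.7, -0.2, -1.9]
opening: 0.232
grasp_force: 59.6
```

Call:
servo_tool:
  commands: "0 0 0.111 0 0 0 0;0 0 0.111 0 0 0 0;0 0 0.11 0 0 0 0;0 0 0 0 0 0 0;0 0 0 0 0 0 0"

```text
time_s: 18.68
eef_pos: [0.4892, -0.2718, 0.201]
eef_rot: [-0.001, 0.995, -0.098, -0.001]
wrist_force: [0.7, -0.4, -1.9]
opening: 0.227
grasp_force: 59.8
```

```bash
cat > r.py <<'E'
from h import *
o=get_obs();R=Rn.from_quat(o['eef_rot'][[1,2,3,0]]).as_matrix()
d=np.array([.4935,-.2732,.0518])-o['eef_pos'];print(o['time_s'],o['eef_pos'],(R.T@d*1000).round(1),"yaw",np.degrees(np.arctan2(R[1,0],R[0,0])),R[2].round(4),o['wrist_force'])
E
python3 r.py
```

```text
18.675 [ 0.48916093 -0.27175159  0.20099653] [  4.8   0.7 149.2] yaw -11.294071323301912 [-0.0019 -0.0011 -1.    ] [ 0.72727966 -0.379718   -1.85989733]
```

Call:
servo_tool:
  commands: "0 0 0.003 4.5 0.7 0 0;0 0 0 0 0 40 0;0 0 0 0 0 40 0;0 0 0 0 0 35 0;0 0 0 0 0 0 0"

```text
time_s: 19.3
eef_pos: [0.4921, -0.2721, 0.0844]
eef_rot: [-0.002, 0.995, -0.101, -0.003]
wrist_force: [0.0, 0.7, -1.6]
opening: 0.23
grasp_force: 59.7
```

Call:
servo_tool:
  commands: "0 0 0 0 0 10 0;0 0 0 0 0 10 0;0 0 0 0 0 6 0;0 0 0 0 0 4 0;0 0 0 0 0 0 0"

```text
time_s: 19.92
eef_pos: [0.4938, -0.2737, 0.0571]
eef_rot: [-0.0, 0.995, -0.101, -0.0]
wrist_force: [0.0, -0.3, -1.7]
opening: 0.226
grasp_force: 59.7
```

```bash
python3 r.py
```

```text
19.925 [ 0.49384984 -0.27373214  0.05713532] [-0.4 -0.5  5.3] yaw -11.586304404936524 [-3.e-04 -2.e-04 -1.e+00] [ 0.04920982 -0.26114576 -1.67531643]
```

Call:
servo_tool:
  commands: "0 0 0 0 0 2 0;0 0 0 0 0 2 0;0 0 0 0 0 1 0;0 0 0 0 0 0.5 0;0 0 0 0 0 0 0"

```text
time_s: 20.55
eef_pos: [0.494, -0.2738, 0.0519]
eef_rot: [0.0, 0.995, -0.101, -0.0]
wrist_force: [-0.6, 0.7, 0.2]
opening: 0.229
grasp_force: 60.0
```

```bash
python3 r.py
```

```text
20.55 [ 0.49395485 -0.27381191  0.05191663] [-0.6 -0.5  0.1] yaw -11.582662734210677 [-0.  0. -1.] [-0.5548425   0.68634089  0.18252944]
```

Call:
servo_tool:
  commands: "0 0 0 0 0 0 1;0 0 0 0 0 0 1;0 0 0 0 0 0 1;0 0 0 0 0 0 1;0 0 0 0 0 0 1"

```text
time_s: 21.18
eef_pos: [0.494, -0.2738, 0.0518]
eef_rot: [-0.0, 0.995, -0.101, 0.0]
wrist_force: [0.6, -0.6, -0.2]
opening: 1.0
grasp_force: 0.0
```

Call:
servo_tool:
  commands: "0 0 0 0 0 -15 1;0 0 0 0 0 -40 1;0 0 0 0 0 -60 1;0 0 0 0 0 -60 1;0 0 0 0 0 0 1"

```text
time_s: 21.8
eef_pos: [0.4968, -0.2761, 0.2345]
eef_rot: [0.004, 0.995, -0.101, 0.005]
wrist_force: [-0.8, 0.8, 0.1]
opening: 1.002
grasp_force: 0.0
```

```bash
python3 - <<'E'
from h import *
o=get_obs();print(o['time_s'],o['eef_pos'],o['opening'],o['wrist_force'])
w=camera("wrist");s=camera("scene");cv2.imwrite("pics/scene6.png",s)
S=cv2.resize(s[90:260,270:420],None,fx=1.92,fy=1.92)
S=cv2.copyMakeBorder(S,0,384-S.shape[0],0,0,cv2.BORDER_CONSTANT)
cv2.imwrite("pics/end.png",np.hstack([w,S]))
E
```

```text
21.8 [ 0.49684371 -0.27611459  0.23447815] 1.0019479085996763 [-0.75994669  0.76981358  0.07007705]
```

View pics/end.png

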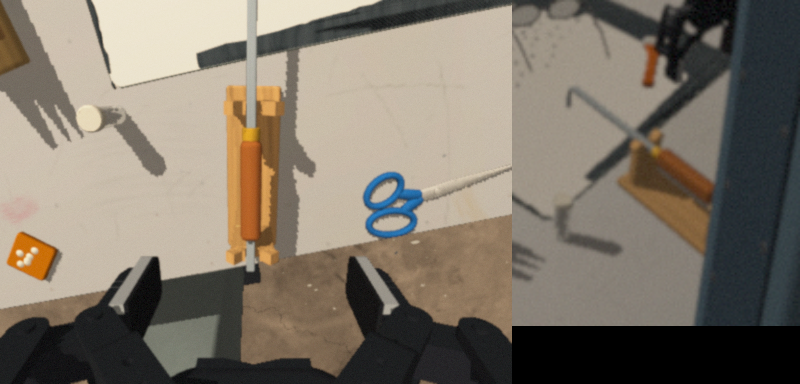

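The rod lies in both slots as it did at the start. Its handle is centred at (251,185), the shank and tang sit between the posts, and the prong points down.

```bash
python3 -c "
from bench import *
print(hand_in())"
```

```text
the job is handed in; nothing more can be done
None
```

I drew the bolt to its stop, seated it at about 12 N for over a second (peak reading about 15 N), left it drawn, laid the rod back in its rest prong down, and handed the job in at about 22 s (no verdict came back).

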